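# Snap the clamp-pad caps onto their ball studs

### The arm

A 6-joint arm with a two-finger parallel gripper is mounted at the origin on the work surface; the furniture and walls round the work are solid. World frame = base frame: x ahead of the robot, y to its left, z up, the work surface at z = 0. Lengths are in m, angles in rad, forces in N, time in s.
With the tool pointing down it reaches from about 0.375 to 0.9 m from the base axis. Payload 3.1 kg.
Tool frame: the origin (TCP) lies on the centre line of the jaws, within the pads' length; the fingertips stand 8 mm ahead of it and the grasp point (between the pads) lies 11 mm behind it; z points along the fingers, y is the line along which they close (so a half turn about z gives the same grasp; the last joint's range is limited). The gripper opens to 85 mm and grips with 20 to 120 N. Pads are 22 mm wide; open, the fingers measure 114 mm over their backs; the gripper's body (76 mm by 85 mm) begins 54 mm behind the grasp point. The pads swing forward as they close: fully open they stand 13 mm farther back than shut.
Start: joints at [1.165, 0.527, 1.433, -0, 1.181, -0.178], TCP at [0.14, 0.609, 0.239] pointing down, gripper open.
Joint ranges: [-3.08, 3.08], [-0.75, 2.2], [0.22, 2.44], [-1.43, 4.57], [0, 2.65], [-2.85, 2.85]. Speed limits (rad/s): [2.79, 2.79, 3.14, 3.14, 3.14, 3.14].

### API

Orientations are given as a unit quaternion [x, y, z, w].
In Python, from station import * gives the robot as it stands.
- The arm moves only by the tool play_rows, never from a script. Its argument "rows" is a list of rows, each a list of 3 entries, a list of its own where there are three numbers: the turn, a rotation vector about the tool's x, y, z in degrees, then the shift along the tool's x, y, z in mm, then the closure, from 0 (fully open) to 1 (shut). In form: [[[ax, ay, az], [dx, dy, dz], jaw], ...]. A call has 1 to 12 rows; each row shifts and turns the commanded pose from where the row before left it, along the tool's axes as they then stand; what a row does not reach is not made up. A row lasts 1/12 s, in which the tool goes at most 41.7 mm and 7.16 degrees, less where a joint would pass 70% of its speed; a pose out of reach is approached as far as the arm can. A call with a gripper value outside its range is refused whole. The fingers move at their own pace and stop on an object; "grip_force" is the grip in N (left out, the last holds). Time passes only in rows, so rows that do not move let the fingers close. It gives the time, the measured TCP pose, the force, the opening and the grip force at its end, in the units of the state.
- sense(): the state, without advancing time (a new reading comes with each control period).
- snapshot(name): name is "side" or "top"; returns (picture, depth): 420x560x3 uint8, red, green, blue; 420x560 float32, m along the optical axis (not along the pixel's ray), 0 where there is no reading.
- get_calibration(name): a dict with "vfov" (degrees; the focal length in pixels is half the picture's height over the tangent of half this angle, whatever the lens; pixels are square), "cx", "cy" (the principal point, pixels), "xyz" and "attitude" of the camera in the world. Camera axes: x right, y down, z forward; pixel columns grow to the right and rows downward; lengths in m; the calibration is good to about 2 mm. A picture is of the moment at which its call begins. get_calibration takes no time and is no camera call.
- sign_off(): hands the job in; it is judged then, once.
The state is a dict: "t": time; "q": joint angles; "qd": joint speeds; "tau": joint torques, N m; "tcp_pos": TCP position; "tool_rot": TCP orientation; "force": force on the tool from outside, world axes, zero at the start; "ft_torque": the same for the moment, N m; "finger_gap": opening from 0.0 (shut) to 1.0 (fully open); "gripper_force": force on a finger pad.
Only numpy, scipy, OpenCV 4.12 (cv2) and the standard library are available. Lean on these libraries where they do the work, as an engineer would, in place of code of your own. Each camera call takes 0.05 s, during which the arm holds its last target. There are 200 camera calls.

### The job

Two press blocks on the bench each have a steel ball stud, one small and one large, and their two grey snap caps stand loose nearby: press each cap straight down onto the stud it fits, through the click and on until its rim is fully home on the flange. Let go of the first cap once it is home; finish while still holding the second one down after its click with a steady push of about 10 N, not letting go. Leave the tools lying near the work where they are.

Things in the scene. Friction and masses are not known exactly. Their poses are not given: they have to be found in the camera images.
- cap_small: The small snap cap: plain grey round plastic, 37 mm across, 33 mm tall, closed on top; stands loose on the bench, open mouth down. Inside the mouth is a lip 4 mm high with a 26 mm bore; above it the inside is 32 mm wide, 27 mm deep from the rim. Origin: centre of the rim (underside); z up. Yaw does not matter. About 30 g. Fits only the small stud.
- cap_large: The large snap cap: plain grey round plastic, 51 mm across, 33 mm tall, closed on top; stands loose on the bench, open mouth down. Inside the mouth is a lip 4 mm high with a 40 mm bore; above it the inside is 46 mm wide, 27 mm deep from the rim. Origin: centre of the rim (underside); z up. Yaw does not matter. About 50 g. Fits only the large stud.
- stud_small: The small steel stud: upright 24 mm post rising 24 mm above a 34 mm flange; top 6 mm taper to 16 mm. Four brass spring balls stand 2.6 mm out of it, centred 8 mm above the flange. Origin: on the axis at the flange's top face (24 mm above the bench), where the cap's rim rests when home; z up. Fixed, upright.
- stud_large: The large steel stud: upright 38 mm post rising 24 mm above a 48 mm flange; top 6 mm taper to 30 mm. Four brass spring balls stand 2.6 mm out of it, centred 8 mm above the flange. Origin: on the axis at the flange's top face (24 mm above the bench), where the cap's rim rests when home; z up. Fixed, upright.
- block_small: Hardwood block 50 x 120 x 18 mm lying flat, screwed to the bench, small stud at its middle. Origin: centre of the underside; y along its length. Snap action: the cap's lip meets the balls with the rim 10 to 12 mm above the flange; riding over them takes a push of 7 to 10 N; below 5 mm they spring out over the lip (click) and draw the cap on down with up to 12 N, until the rim meets the flange: a hard stop.
- block_large: Hardwood block 50 x 120 x 18 mm lying flat, screwed to the bench, large stud at its middle. Origin: centre of the underside; y along its length. Snap action: the cap's lip meets the balls with the rim 10 to 12 mm above the flange; riding over them takes a push of 7 to 10 N; below 5 mm they spring out over the lip (click) and draw the cap on down with up to 12 N, until the rim meets the flange: a hard stop.
- f_clamp_2: Tall F clamp standing fixed at the far end of the raised wooden beam (about 90 mm high) that crosses the bench left of the work; its bar rises about 0.57 m above the bench. Only an obstacle: the arm starts left of it and must come round in front of it, nearer the robot.
- sanding_block_1: Bystander, leave alone: grey sanding block 60 x 103 x 34 mm; origin at the centre of its underside.
- tape_measure: Bystander, leave alone: tape measure 37 x 77 x 62 mm; origin at the centre of its underside.
- screwdriver_1: Bystander, leave alone: screwdriver 223 mm long; origin at the centre of its underside.

How it is judged:
By the outcome, as a careful person would: the job done as asked, in the order asked, and still so for the second after the job is handed in, while the arm keeps its last pose, push and grip.
It also fails if it takes over 67 s, if anything falls off the work surface, if the arm or the gripper's body presses on something with over 40 N, if the wrist force passes 120 N, or if a joint passes its speed limit or range.

## Working session

There is one attempt and no reset: what is moved stays moved. The work goes in short steps, Python scripts to look and compute and a tool call to move; the robot and the scene stay as the last step left them, time stands still between calls to the robot, and variables do not carry over. Pictures are saved under pics/ and viewed, at most 12 in all, crops included, and the job is handed in when it is done.

Besides the shell and the picture viewer there is one more tool, called after "Emit:" by a JSON object that holds its "fn" and its "kwargs". play_rows: Moves the arm, as the interface text tells. Its arguments: {"type":"object","properties":{"rows":{"type":"array","items":{"type":"array"}},"grip_force":{"type":"number"}},"required":["rows"]}

```bash
mkdir -p pics; python3 - <<'E'
from station import *
import cv2
s=sense();print({k:s[k] for k in("t","tcp_pos","tool_rot","force","finger_gap")})
for n in("side","top"):
    p,d=snapshot(n);cv2.imwrite(f"pics/{n}0.png",p[:,:,::-1]);import numpy as np;np.save(f"{n}0.npy",d);print(get_calibration(n))
E
```

```text
{'t': 0.0, 'tcp_pos': array([0.14023878, 0.60834649, 0.23832904]), 'tool_rot': array([ 1.13169688e-01,  9.93575076e-01, -1.04564842e-03, -3.11837920e-04]), 'force': array([-0.43100921,  0.39016049,  0.91342835]), 'finger_gap': 1.0018741459878526}
{'vfov': 48.61166721299857, 'cx': 274.4960234272955, 'cy': 223.91425575504638, 'xyz': array([ 0.56971036, -0.9664055 ,  0.51049143]), 'attitude': array([ 0.88062401, -0.01022861, -0.00507697, -0.47367811])}
{'vfov': 45.397529589561685, 'cx': 276.9370781176964, 'cy': 204.60641134558952, 'xyz': array([ 0.45951798, -0.23197238,  1.01402809]), 'attitude': array([-0.70446213,  0.70740002, -0.03492978,  0.04580646])}
```

View pics/top0.png

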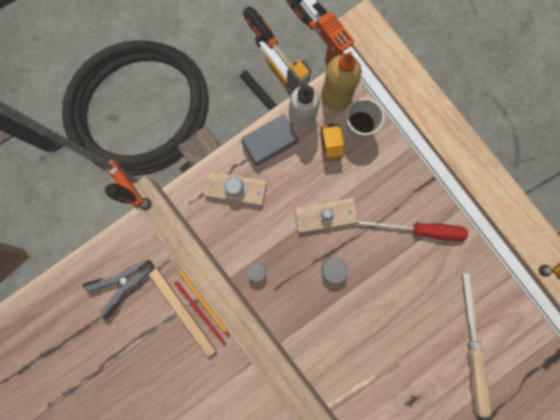

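View pics/side0.png

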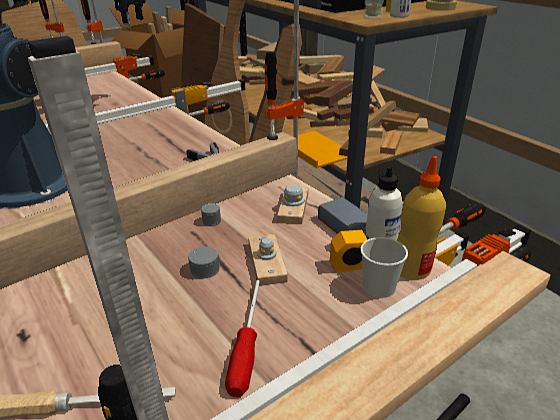

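Top view: large stud near (234,187), small stud (327,215), small cap (257,272) and large cap (335,270). The beam runs from (145,185) to (320,410). I'll enlarge the crop.

```bash
cat > h.py <<'E'
from station import *
import numpy as np, cv2
from scipy.spatial.transform import Rotation as R
def ray(n,u,v):
    c=get_calibration(n);f=210/np.tan(np.radians(c["vfov"]/2))
    return np.array(c["xyz"]),R.from_quat(c["attitude"]).apply([(u-c["cx"])/f,(v-c["cy"])/f,1])
def atz(n,u,v,z):
    o,d=ray(n,u,v);return o+d*(z-o[2])/d[2]
def atd(n,u,v,D):
    o,d=ray(n,u,v);return o+d*D[int(round(v)),int(round(u))]
def proj(n,p):
    c=get_calibration(n);f=210/np.tan(np.radians(c["vfov"]/2))
    q=R.from_quat(c["attitude"]).inv().apply(np.array(p)-c["xyz"]);return q[0]/q[2]*f+c["cx"],q[1]/q[2]*f+c["cy"]
E
python3 - <<'E'
from h import *
D=np.load("top0.npy");p=cv2.imread("pics/top0.png")
for nm,(u,v),z in[("studL",(234,187),.048),("studS",(327,215),.048),("capS",(257,272),.033),("capL",(335,270),.033),("beam",(230,290),.09),("beamfar",(147,185),.09)]:
    print(nm,atd("top",u,v,D).round(4),atz("top",u,v,z).round(4))
c=cv2.resize(p[160:300,190:390],None,fx=4,fy=4,interpolation=cv2.INTER_CUBIC);cv2.imwrite("pics/c1.png",c)
p=cv2.imread("pics/side0.png");cv2.imwrite("pics/c2.png",cv2.resize(p[170:300,170:370],None,fx=4,fy=4,interpolation=cv2.INTER_CUBIC))
E
```

```text
studL [ 0.6057 -0.1335  0.0457] [ 0.6053 -0.1338  0.048 ]
studS [ 0.5498 -0.3139  0.0471] [ 0.5497 -0.3138  0.048 ]
capS [ 0.4408 -0.1779  0.0321] [ 0.4408 -0.178   0.033 ]
capL [ 0.4442 -0.3289  0.0334] [ 0.4442 -0.329   0.033 ]
beam [ 0.4095 -0.1318  0.0882] [ 0.4096 -0.132   0.09  ]
beamfar [0.6043 0.0259 0.0863] [0.6037 0.0248 0.09  ]
```

View pics/c1.png

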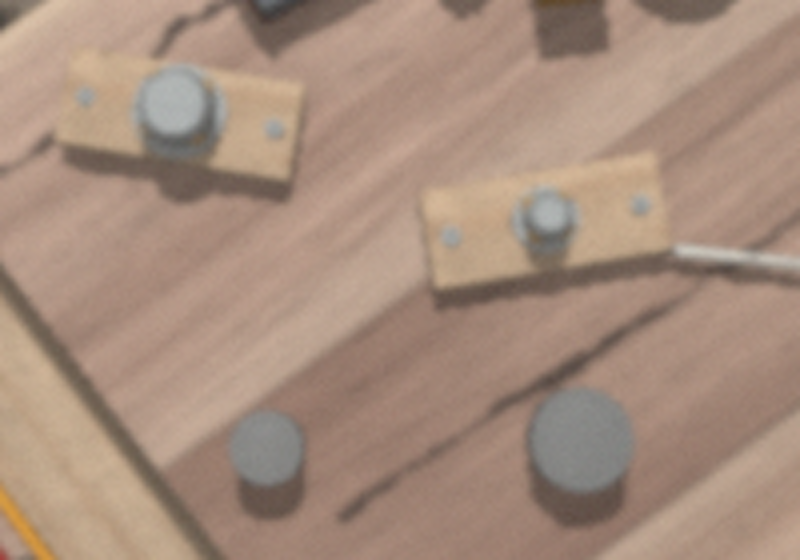

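View pics/c2.png

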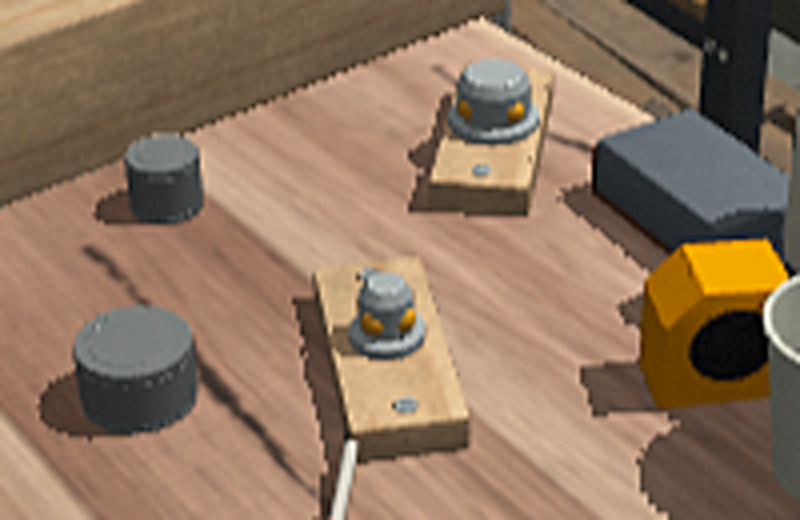

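Crops agree with that. Top-face centres in crop px: large stud (176,103), small stud (548,214), small cap (267,448), large cap (581,440). In the side crop they are (494,74), (387,283), (163,155) and (134,342). Next I'll cross-check the two cameras.

```bash
python3 - <<'E'
from h import *
f=lambda a,x0,y0:(x0+(a[0]+.5)/4-.5,y0+(a[1]+.5)/4-.5)
for nm,t,s,z in[("studL",(176,103),(494,74),.048),("studS",(548,214),(387,283),.048),("capS",(267,448),(163,155),.033),("capL",(581,440),(134,342),.033)]:
    T=atz("top",*f(t,190,160),z);S=atz("side",*f(s,170,170),z);print(nm,T.round(4),S.round(4))
s=sense();print(R.from_quat(s["tool_rot"]).as_matrix().round(3))
print(proj("top",s["tcp_pos"]),proj("side",s["tcp_pos"]))
E
```

```text
studL [ 0.6085 -0.133   0.048 ] [ 0.6101 -0.1355  0.048 ]
studS [ 0.5534 -0.3131  0.048 ] [ 0.5557 -0.3169  0.048 ]
capS [ 0.4415 -0.1767  0.033 ] [ 0.4447 -0.1828  0.033 ]
capL [ 0.4449 -0.3287  0.033 ] [ 0.4478 -0.3348  0.033 ]
[[-0.974  0.225 -0.001]
 [ 0.225  0.974 -0.002]
 [ 0.    -0.002 -1.   ]]
(np.float64(-279.14734750009825), np.float64(480.12286235373756)) (np.float64(133.09665550079262), np.float64(23.44242554793206))
```

```bash
cat >> h.py <<'E'
def go(*pts,yaw=None):
    """tool-frame mm from the measured pose through world points; yaw = tool y heading, deg (None: as is)"""
    s=sense();p=np.array(s["tcp_pos"]);M=R.from_quat(s["tool_rot"]).as_matrix()
    print("t",round(s["t"],2),"tcp",p.round(4),"yaw",np.degrees(np.arctan2(M[1,1],M[0,1])).round(2),"F",s["force"].round(1),"gap",round(s["finger_gap"],3))
    print(" tool z",M[:,2].round(4))
    if yaw is not None:
        a=np.radians(yaw);y=np.array([np.cos(a),np.sin(a),0]);z=np.array([0,0,-1.]);M=np.c_[np.cross(y,z),y,z]
    for q in pts:
        print((M.T@(np.array(q)-p)*1000).round(1));p=np.array(q)
E
python3 - <<'E'
from h import *
go((.10,.43,.24),(.36,.25,.24),(.44,-.02,.24),(.442,-.178,.15),yaw=39)
a=atz("top",190,227.5,.09);b=atz("top",243.75,300,.09);d=(b-a)/np.linalg.norm(b-a);n=np.array([-d[1],d[0],0])
print(a,b,np.degrees(np.arctan2(d[1],d[0])),[(n@(np.array([*c,.09])-a)).round(4) for c in((.442,-.178),(.608,-.133))])
E
```

```text
t 0.1 tcp [0.1402 0.6084 0.2384] yaw 77.01 F [-0.1 -1.   0.4] gap 0.999
 tool z [-8.0e-04 -1.8e-03 -1.0e+00]
[-113.3 -143.5   -1.6]
[-303.5   88.8    0. ]
[-260.2 -107.7    0. ]
[-124.   -97.9   90. ]
[ 0.52380466 -0.05707814  0.09      ] [ 0.39159924 -0.15709338  0.09      ] -142.8919886724806 [np.float64(0.0471), np.float64(0.1113)]
```

Emit:
{"fn": "play_rows", "kwargs": {"rows": [[[0,0,6.4],[0,0,0],0],[[0,0,6.4],[0,0,0],0],[[0,0,6.4],[0,0,0],0],[[0,0,6.4],[0,0,0],0],[[0,0,6.4],[0,0,0],0],[[0,0,6],[0,0,0],0]], "grip_force": 60}}

```text
t: 0.6
tcp_pos: [0.1403, 0.6086, 0.2387]
tool_rot: [0.433, 0.901, -0.001, 0.0]
force: [0.6, -0.3, -0.1]
finger_gap: 0.997
gripper_force: 0.0
```

Emit:
{"fn": "play_rows", "kwargs": {"rows": [[[0,0,0],[-22.6,-28.7,0],0],[[0,0,0],[-22.6,-28.7,0],0],[[0,0,0],[-22.6,-28.7,0],0],[[0,0,0],[-22.6,-28.7,0],0],[[0,0,0],[-22.6,-28.7,0],0],[[0,0,0],[-30,8.9,0],0],[[0,0,0],[-30,8.9,0],0],[[0,0,0],[-30,8.9,0],0],[[0,0,0],[-30,8.9,0],0],[[0,0,0],[-30,8.9,0],0],[[0,0,0],[-30,8.9,0],0],[[0,0,0],[-30,8.9,0],0]]}}

```text
t: 1.6
tcp_pos: [0.2815, 0.3057, 0.2392]
tool_rot: [0.43, 0.903, -0.0, -0.0]
force: [0.7, -0.3, 0.3]
finger_gap: 1.0
gripper_force: 0.0
```

```bash
python3 -c "
from h import *
go((.36,.25,.24),(.44,-.02,.24),(.442,-.178,.15))"
```

```text
t 1.6 tcp [0.2815 0.3057 0.2392] yaw 39.01 F [ 0.7 -0.3  0.3] gap 1.0
 tool z [-3.e-04 -2.e-04 -1.e+00]
[-92.7  25.9  -0.8]
[-260.2 -107.8    0. ]
[-124.   -97.9   90. ]
```

Emit:
{"fn": "play_rows", "kwargs": {"rows": [[[0,0,0],[-31,8.6,0],0],[[0,0,0],[-31,8.6,0],0],[[0,0,0],[-31,8.6,0],0],[[0,0,0],[-32.5,-13.5,0],0],[[0,0,0],[-32.5,-13.5,0],0],[[0,0,0],[-32.5,-13.5,0],0],[[0,0,0],[-32.5,-13.5,0],0],[[0,0,0],[-32.5,-13.5,0],0],[[0,0,0],[-32.5,-13.5,0],0],[[0,0,0],[-32.5,-13.5,0],0],[[0,0,0],[-32.5,-13.5,0],0]]}}

```text
t: 2.52
tcp_pos: [0.4389, -0.0209, 0.2392]
tool_rot: [0.431, 0.903, 0.0, -0.0]
force: [-0.2, 0.8, 0.6]
finger_gap: 1.0
gripper_force: 0.0
```

Emit:
{"fn": "play_rows", "kwargs": {"rows": [[[0,0,0],[-31,-24.5,0],0.2],[[0,0,0],[-31,-24.5,10],0.2],[[0,0,0],[-31,-24.5,20],0.2],[[0,0,0],[-31,-24.5,30],0.2],[[0,0,0],[0,0,30],0.2],[[0,0,0],[0,0,0],0.2]]}}

```text
t: 3.02
tcp_pos: [0.4379, -0.1688, 0.151]
tool_rot: [0.432, 0.902, 0.001, -0.005]
force: [-1.1, 0.4, -0.1]
finger_gap: 0.796
gripper_force: 0.0
```

```bash
python3 - <<'E'
from h import *
go((.442,-.178,.1),(.442,-.178,.016))
p,d=snapshot("side");cv2.imwrite("pics/s1.png",cv2.resize(p[110:310,130:390],None,fx=3,fy=3,interpolation=cv2.INTER_CUBIC)[:,:,::-1])
p,d=snapshot("top");cv2.imwrite("pics/t1.png",cv2.resize(p[150:320,190:400],None,fx=3.5,fy=3.5,interpolation=cv2.INTER_CUBIC)[:,:,::-1])
E
```

```text
t 3.02 tcp [ 0.4379 -0.1688  0.151 ] yaw 38.77 F [-1.1  0.4 -0.1] gap 0.796
 tool z [-0.0083  0.0057 -0.9999]
[-10.2  -2.4  50.9]
[-0.8  0.2 84. ]
```

View pics/s1.png

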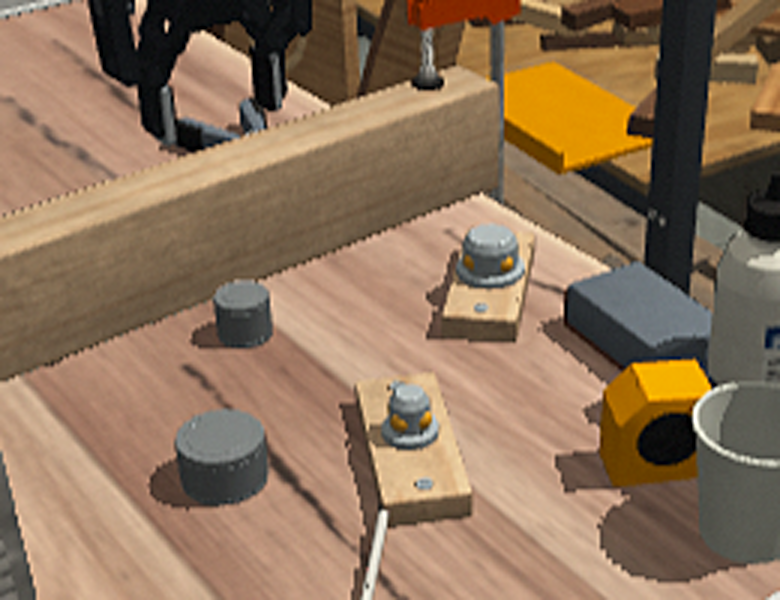

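The side crop shows the gripper behind and above the small cap: tips at crop (168,140) and (258,128), cap top at (243,293). I'll compare with the projected TCP after letting the arm settle.

Emit:
{"fn": "play_rows", "kwargs": {"rows": [[[0,0,0],[0,0,0],0.2],[[0,0,0],[0,0,0],0.2]]}}

```text
t: 3.28
tcp_pos: [0.4415, -0.1679, 0.1568]
tool_rot: [0.43, 0.903, -0.0, 0.001]
force: [-0.6, 1.0, -0.2]
finger_gap: 0.802
gripper_force: 0.0
```

```bash
python3 - <<'E'
from h import *
go((.442,-.178,.1),(.442,-.178,.016))
T=np.array([.4379,-.1688,.147]);y=np.array([.78,.626,0])
for k in(-.034,0,.034):
    u,v=proj("side",T+k*y);print(((u-130)*3,(v-110)*3))
print([((lambda a:((a[0]-130)*3,(a[1]-110)*3))(proj("side",q))) for q in((.442,-.178,.033),(.445,-.330,.033),(.608,-.133,.048),(.5534,-.3135,.048))])
E
```

```text
t 3.28 tcp [ 0.4415 -0.1679  0.1568] yaw 39.11 F [-0.6  1.  -0.2] gap 0.802
 tool z [ 0.0021 -0.0014 -1.    ]
[-8.  -6.  56.8]
[ 0.2 -0.1 84. ]
(np.float64(167.38097454899042), np.float64(142.75335770978887))
(np.float64(215.11084755732088), np.float64(126.96725196856914))
(np.float64(260.91987518904085), np.float64(111.81644371122104))
[(np.float64(237.8018674669202), np.float64(291.4088700135586)), (np.float64(215.34410937551507), np.float64(430.3819159370834)), (np.float64(486.1704700480478), np.float64(232.64043369290005)), (np.float64(405.03627349395657), np.float64(387.7614699793241))]
```

View pics/t1.png

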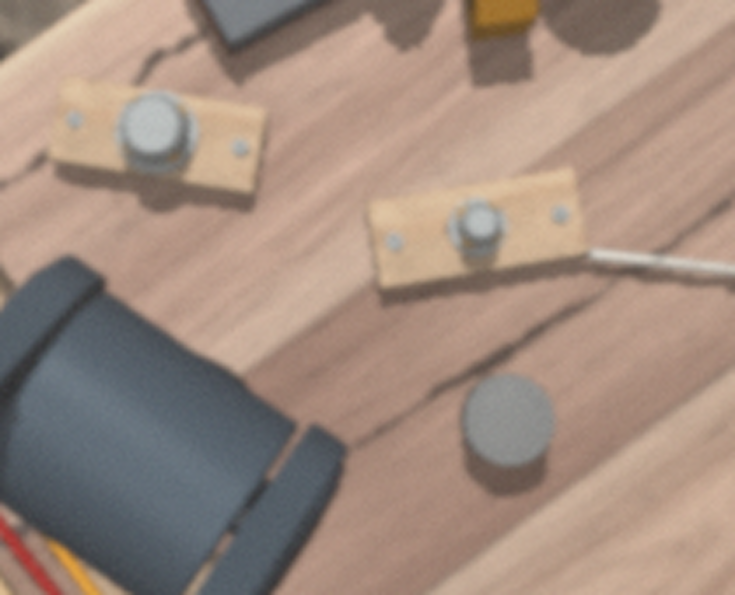

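Top crop: the wrist stays left of the beam edge, and the large cap at (507,420) and both studs are clear. Forward kinematics match the picture, so I'll go down onto the small cap.

Emit:
{"fn": "play_rows", "kwargs": {"rows": [[[0,0,0],[-9.6,-5.8,0],0.2],[[0,0,0],[0,0,25],0.2],[[0,0,0],[0,0,25],0.2],[[0,0,0],[0,0,25],0.2],[[0,0,0],[0,0,25],0.2],[[0,0,0],[0,0,20],0.2],[[0,0,0],[0,0,0],0.2],[[0,0,0],[0,0,0],0.2]]}}

```text
t: 3.95
tcp_pos: [0.4427, -0.1798, 0.0355]
tool_rot: [0.43, 0.903, -0.0, -0.0]
force: [-0.9, 0.1, 0.8]
finger_gap: 0.798
gripper_force: 0.0
```

```bash
python3 -c "
from h import *
go((.443,-.179,.016))"
```

```text
t 3.95 tcp [ 0.4427 -0.1798  0.0355] yaw 39.05 F [-0.9  0.1  0.8] gap 0.798
 tool z [-1.e-04  0.e+00 -1.e+00]
[ 0.5  0.7 19.5]
```

Finish the descent, then close.

Emit:
{"fn": "play_rows", "kwargs": {"rows": [[[0,0,0],[0.5,0.7,10],0.2],[[0,0,0],[0,0,9.5],0.2],[[0,0,0],[0,0,0],0.2],[[0,0,0],[0,0,0],0.9],[[0,0,0],[0,0,0],0.9],[[0,0,0],[0,0,0],0.9],[[0,0,0],[0,0,0],0.9],[[0,0,0],[0,0,0],0.9],[[0,0,0],[0,0,0],0.9],[[0,0,0],[0,0,0],0.9]], "grip_force": 60}}

```text
t: 4.78
tcp_pos: [0.4428, -0.179, 0.0166]
tool_rot: [0.431, 0.903, -0.0, 0.001]
force: [-0.1, 0.7, 5.3]
finger_gap: 0.418
gripper_force: 59.9
```

```bash
python3 - <<'E'
from h import *
go((.443,-.179,.116))
p,d=snapshot("side");cv2.imwrite("pics/s2.png",cv2.resize(p[110:270,130:340],None,fx=3.5,fy=3.5,interpolation=cv2.INTER_CUBIC)[:,:,::-1])
E
```

```text
t 4.78 tcp [ 0.4428 -0.179   0.0166] yaw 39.0 F [-0.1  0.7  5.3] gap 0.418
 tool z [ 9.e-04 -6.e-04 -1.e+00]
[ -0.3   0.2 -99.4]
```

View pics/s2.png

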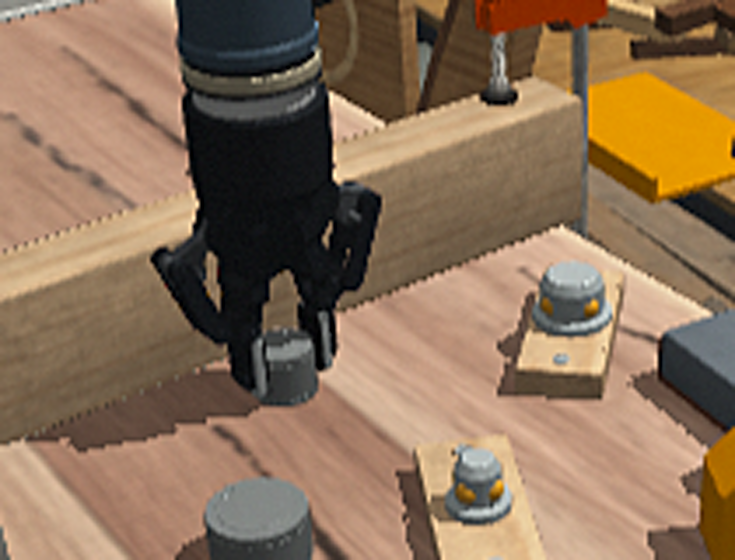

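The small cap stands between the pads, but its top at crop (288,345) sits a few mm off the tool axis along tool x. I'll shift it away from the beam, set it down and re-grip at 90° so it is centred on both axes.

Emit:
{"fn": "play_rows", "kwargs": {"rows": [[[0,0,0],[0,0,-10],0.9],[[0,0,0],[0,0,-10],0.9],[[0,0,0],[-15,0,0],0.9],[[0,0,0],[-20,0,0],0.9],[[0,0,0],[-15,0,0],0.9],[[0,0,0],[0,0,8],0.9],[[0,0,0],[0,0,8],0.9],[[0,0,0],[0,0,3.5],0.9],[[0,0,0],[0,0,0],0.9],[[0,0,0],[0,0,0],0.2],[[0,0,0],[0,0,0],0.2],[[0,0,0],[0,0,0],0.2]]}}

```text
t: 5.83
tcp_pos: [0.4729, -0.2165, 0.0158]
tool_rot: [0.43, 0.903, 0.0, -0.001]
force: [0.5, 0.9, 0.5]
finger_gap: 0.797
gripper_force: 0.0
```

Emit:
{"fn": "play_rows", "kwargs": {"rows": [[[0,0,0],[0,0,0],0.2],[[0,0,0],[0,0,0],0.2],[[0,0,7],[0,0,0],0.2],[[0,0,7],[0,0,0],0.2],[[0,0,7],[0,0,0],0.2],[[0,0,7],[0,0,0],0.2],[[0,0,7],[0,0,0],0.2],[[0,0,7],[0,0,0],0.2],[[0,0,7],[0,0,0],0.2],[[0,0,7],[0,0,0],0.2],[[0,0,7],[0,0,0],0.2],[[0,0,7],[0,0,0],0.2]]}}

```text
t: 6.83
tcp_pos: [0.4738, -0.2175, 0.0161]
tool_rot: [0.872, 0.49, -0.0, -0.0]
force: [0.6, -0.0, 0.7]
finger_gap: 0.798
gripper_force: 0.0
```

Emit:
{"fn": "play_rows", "kwargs": {"rows": [[[0,0,7],[0,0,0],0.2],[[0,0,7],[0,0,0],0.2],[[0,0,6],[0,0,0],0.2],[[0,0,0],[0,0,0],0.2],[[0,0,0],[0,0,0],0.2]]}}

```text
t: 7.25
tcp_pos: [0.4739, -0.2176, 0.0162]
tool_rot: [0.942, 0.335, -0.0, -0.0]
force: [0.4, 0.2, 0.1]
finger_gap: 0.801
gripper_force: 0.0
```

```bash
python3 -c "
from h import *
go((.474,-.218,.0166))"
```

```text
t 7.25 tcp [ 0.4739 -0.2176  0.0162] yaw -50.84 F [0.4 0.2 0.1] gap 0.801
 tool z [-3.e-04  2.e-04 -1.e+00]
[-0.2  0.4 -0.4]
```

Emit:
{"fn": "play_rows", "kwargs": {"rows": [[[0,0,0],[0,0,0],0.9],[[0,0,0],[0,0,0],0.9],[[0,0,0],[0,0,0],0.9],[[0,0,0],[0,0,0],0.9],[[0,0,0],[0,0,0],0.9],[[0,0,0],[0,0,0],0.9],[[0,0,0],[0,0,0],0.9],[[0,0,0],[0,0,-20],0.9],[[0,0,0],[0,0,-20],0.9],[[0,0,0],[0,0,-20],0.9],[[0,0,0],[0,0,-20],0.9],[[0,0,0],[0,0,0],0.9]]}}

```text
t: 8.25
tcp_pos: [0.4759, -0.219, 0.0992]
tool_rot: [0.943, 0.334, 0.002, 0.003]
force: [0.5, -0.8, 0.4]
finger_gap: 0.411
gripper_force: 60.0
```

```bash
python3 -c "
from h import *
go((.5545,-.3145,.095),(.5545,-.3145,.0642))"
```

```text
t 8.25 tcp [ 0.4759 -0.219   0.0992] yaw -50.98 F [ 0.5 -0.8  0.4] gap 0.411
 tool z [ 0.0054 -0.004  -1.    ]
[  0.9 123.7   5. ]
[-0.1 -0.2 30.8]
```

Emit:
{"fn": "play_rows", "kwargs": {"rows": [[[0,0,0],[0,0,0],0.9],[[0,0,0],[0,20,0],0.9],[[0,0,0],[0,27,0],0.9],[[0,0,0],[0,30,0],0.9],[[0,0,0],[0,27,0],0.9],[[0,0,0],[0,20,0],0.9],[[0,0,0],[0,0,0],0.9],[[0,0,0],[0,0,0],0.9]]}}

```text
t: 8.92
tcp_pos: [0.5515, -0.3142, 0.0943]
tool_rot: [0.943, 0.333, -0.001, -0.001]
force: [-0.1, 0.7, -0.2]
finger_gap: 0.416
gripper_force: 60.0
```

```bash
python3 -c "
from h import *
go((.5545,-.3145,.0745))
p,d=snapshot('side');cv2.imwrite('pics/s3.png',cv2.resize(p[150:300,190:350],None,fx=4,fy=4,interpolation=cv2.INTER_CUBIC)[:,:,::-1])
s=sense()['tcp_pos'];print([((u-190)*4,(v-150)*4) for u,v in(proj('side',s-[0,0,.0162]),proj('side',s-[0,0,.0162]+[0,0,.033]),proj('side',(.5545,-.3145,.048)))])"
```

```text
t 8.92 tcp [ 0.5515 -0.3142  0.0943] yaw -51.04 F [-0.1  0.7 -0.2] gap 0.416
 tool z [-0.002   0.0018 -1.    ]
[ 2.1  2.2 19.8]
[(np.float64(291.3624261844882), np.float64(298.00532629108966)), (np.float64(288.7602179094897), np.float64(231.16659436282202)), (np.float64(302.59989874845246), np.float64(358.3038236114994))]
```

View pics/s3.png

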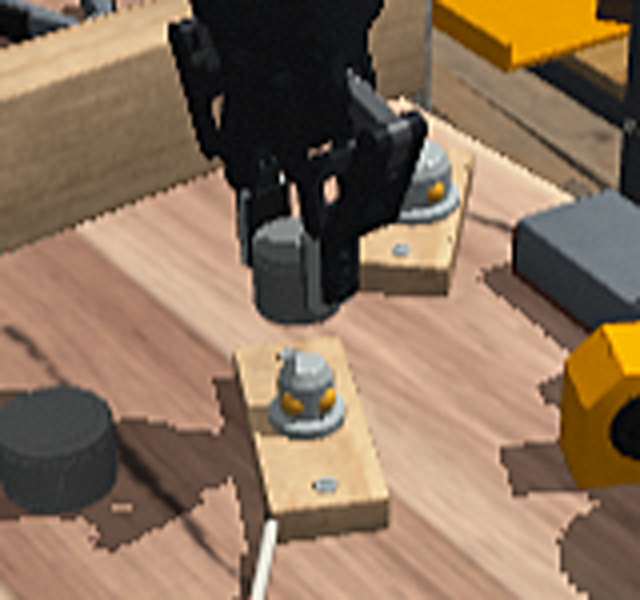

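The held cap's rim centre is at crop (294,300) and the small stud's top at (308,362), so the cap needs about 4 mm in +x, in line with my estimate. I'll lower it to the stud top in small steps.

Emit:
{"fn": "play_rows", "kwargs": {"rows": [[[0,0,0],[2.8,2.6,0],0.9],[[0,0,0],[0,0,10],0.9],[[0,0,0],[0,0,10],0.9],[[0,0,0],[0,0,8],0.9],[[0,0,0],[0,0,4],0.9],[[0,0,0],[0,0,2],0.9],[[0,0,0],[0,0,0],0.9],[[0,0,0],[0,0,0],0.9]]}}

```text
t: 9.63
tcp_pos: [0.5559, -0.3143, 0.0622]
tool_rot: [0.943, 0.334, -0.0, -0.0]
force: [0.1, -0.4, 0.0]
finger_gap: 0.419
gripper_force: 60.0
```

```bash
python3 -c "
from h import *
go((.5553,-.3145,.0535))"
```

```text
t 9.63 tcp [ 0.5559 -0.3143  0.0622] yaw -50.99 F [ 0.1 -0.4  0. ] gap 0.419
 tool z [-1.e-04 -0.e+00 -1.e+00]
[-0.6 -0.2  8.7]
```

Emit:
{"fn": "play_rows", "kwargs": {"rows": [[[0,0,0],[0,0,1.5],0.9],[[0,0,0],[0,0,1.5],0.9],[[0,0,0],[0,0,0],0.9],[[0,0,0],[0,0,0],0.9]]}}

```text
t: 9.97
tcp_pos: [0.5558, -0.3146, 0.0596]
tool_rot: [0.943, 0.334, -0.0, 0.0]
force: [-1.3, 0.2, 0.5]
finger_gap: 0.418
gripper_force: 60.1
```

Emit:
{"fn": "play_rows", "kwargs": {"rows": [[[0,0,0],[0,0,1],0.9],[[0,0,0],[0,0,1],0.9],[[0,0,0],[0,0,0],0.9],[[0,0,0],[0,0,0],0.9]]}}

```text
t: 10.3
tcp_pos: [0.555, -0.3146, 0.0573]
tool_rot: [0.943, 0.334, -0.001, -0.0]
force: [-4.2, -2.1, 1.2]
finger_gap: 0.414
gripper_force: 60.2
```

Emit:
{"fn": "play_rows", "kwargs": {"rows": [[[0,0,0],[-1.4,-0.3,0],0.9],[[0,0,0],[0,0,1],0.9],[[0,0,0],[0,0,0],0.9],[[0,0,0],[0,0,0],0.9]]}}

```text
t: 10.63
tcp_pos: [0.5547, -0.3148, 0.056]
tool_rot: [0.943, 0.334, 0.0, -0.0]
force: [-1.1, -0.4, -0.6]
finger_gap: 0.414
gripper_force: 60.0
```

Emit:
{"fn": "play_rows", "kwargs": {"rows": [[[0,0,0],[0,0,1],0.9],[[0,0,0],[0,0,1],0.9],[[0,0,0],[0,0,0],0.9],[[0,0,0],[0,0,0],0.9]]}}

```text
t: 10.97
tcp_pos: [0.5546, -0.3148, 0.0541]
tool_rot: [0.943, 0.334, 0.0, -0.0]
force: [-1.3, -0.0, -0.9]
finger_gap: 0.409
gripper_force: 60.0
```

Emit:
{"fn": "play_rows", "kwargs": {"rows": [[[0,0,0],[-0.4,-0.3,1],0.9],[[0,0,0],[0,0,1],0.9],[[0,0,0],[0,0,1],0.9],[[0,0,0],[0,0,1],0.9],[[0,0,0],[0,0,0],0.9],[[0,0,0],[0,0,0],0.9]]}}

```text
t: 11.47
tcp_pos: [0.554, -0.3151, 0.0514]
tool_rot: [0.943, 0.334, -0.0, 0.0]
force: [-3.2, 0.6, 6.7]
finger_gap: 0.415
gripper_force: 60.8
```

Emit:
{"fn": "play_rows", "kwargs": {"rows": [[[0,0,0],[0,0,1],0.9],[[0,0,0],[0,0,1],0.9],[[0,0,0],[0,0,1],0.9],[[0,0,0],[0,0,0],0.9],[[0,0,0],[0,0,0],0.9]]}}

```text
t: 11.88
tcp_pos: [0.5539, -0.3151, 0.048]
tool_rot: [0.943, 0.334, -0.0, 0.0]
force: [-2.1, -0.3, 3.5]
finger_gap: 0.419
gripper_force: 60.4
```

Emit:
{"fn": "play_rows", "kwargs": {"rows": [[[0,0,0],[0,0,1],0.9],[[0,0,0],[0,0,1],0.9],[[0,0,0],[0,0,1],0.9],[[0,0,0],[0,0,1],0.9],[[0,0,0],[0,0,0],0.9],[[0,0,0],[0,0,0],0.9]]}}

```text
t: 12.38
tcp_pos: [0.5537, -0.3148, 0.0421]
tool_rot: [0.943, 0.334, -0.0, -0.001]
force: [-0.3, -1.6, -7.8]
finger_gap: 0.414
gripper_force: 60.5
```

Emit:
{"fn": "play_rows", "kwargs": {"rows": [[[0,0,0],[0,0,1],0.9],[[0,0,0],[0,0,1],0.9],[[0,0,0],[0,0,1],0.9],[[0,0,0],[0,0,0],0.9],[[0,0,0],[0,0,0],0.9]]}}

```text
t: 12.8
tcp_pos: [0.5545, -0.3149, 0.0407]
tool_rot: [0.943, 0.334, 0.0, 0.0]
force: [-0.4, 0.3, -0.7]
finger_gap: 0.411
gripper_force: 61.0
```

Emit:
{"fn": "play_rows", "kwargs": {"rows": [[[0,0,0],[0,0,1],0.9],[[0,0,0],[0,0,0],0.9],[[0,0,0],[0,0,0],0.9]]}}

```text
t: 13.05
tcp_pos: [0.5545, -0.3149, 0.0407]
tool_rot: [0.943, 0.334, 0.0, 0.0]
force: [-1.1, 1.5, 5.5]
finger_gap: 0.416
gripper_force: 61.7
```

Emit:
{"fn": "play_rows", "kwargs": {"rows": [[[0,0,0],[0,0,1],0.9],[[0,0,0],[0,0,0],0.9],[[0,0,0],[0,0,0],0.9]]}}

```text
t: 13.3
tcp_pos: [0.5545, -0.3149, 0.0406]
tool_rot: [0.943, 0.334, 0.0, 0.0]
force: [-2.4, 1.4, 10.8]
finger_gap: 0.417
gripper_force: 62.2
```

Hard stop at z 0.0406 with 10.8 N: the small cap is home. I'll release it, rise and go to the large cap.

Emit:
{"fn": "play_rows", "kwargs": {"rows": [[[0,0,0],[0,0,0],0],[[0,0,0],[0,0,0],0],[[0,0,0],[0,0,0],0],[[0,0,0],[0,0,0],0],[[0,0,0],[0,0,0],0],[[0,0,0],[0,0,-15],0],[[0,0,0],[0,0,-22],0],[[0,0,0],[0,0,-22],0],[[0,0,0],[0,0,-20],0],[[0,0,0],[-20,-12,0],0],[[0,0,0],[-27,-16,0],0]]}}

```text
t: 14.22
tcp_pos: [0.5026, -0.3239, 0.1191]
tool_rot: [0.942, 0.335, 0.002, 0.003]
force: [-0.3, 0.2, 0.0]
finger_gap: 1.001
gripper_force: 0.0
```

Emit:
{"fn": "play_rows", "kwargs": {"rows": [[[0,0,0],[-27,-16,0],0],[[0,0,0],[-20,-12,0],0],[[0,0,0],[0,0,0],0],[[0,0,0],[0,0,0],0]]}}

```text
t: 14.55
tcp_pos: [0.445, -0.3309, 0.1173]
tool_rot: [0.943, 0.333, 0.0, -0.0]
force: [0.3, -0.4, 0.2]
finger_gap: 1.005
gripper_force: 0.0
```

```bash
python3 - <<'E'
from h import *
go((.446,-.3305,.0162))
p,d=snapshot('side');cv2.imwrite('pics/s4.png',cv2.resize(p[130:330,150:350],None,fx=3,fy=3,interpolation=cv2.INTER_CUBIC)[:,:,::-1])
print([((u-150)*3,(v-130)*3) for u,v in(proj('side',q) for q in((.5545,-.3149,.057),(.446,-.3305,.033)))])
E
```

```text
t 14.55 tcp [ 0.445  -0.3309  0.1173] yaw -51.12 F [ 0.3 -0.4  0.2] gap 1.005
 tool z [-0.e+00  4.e-04 -1.e+00]
[  1.    0.4 101.1]
[(np.float64(346.4873822082302), np.float64(316.2321123067398)), (np.float64(156.99832086815633), np.float64(370.8725491453656))]
```

View pics/s4.png

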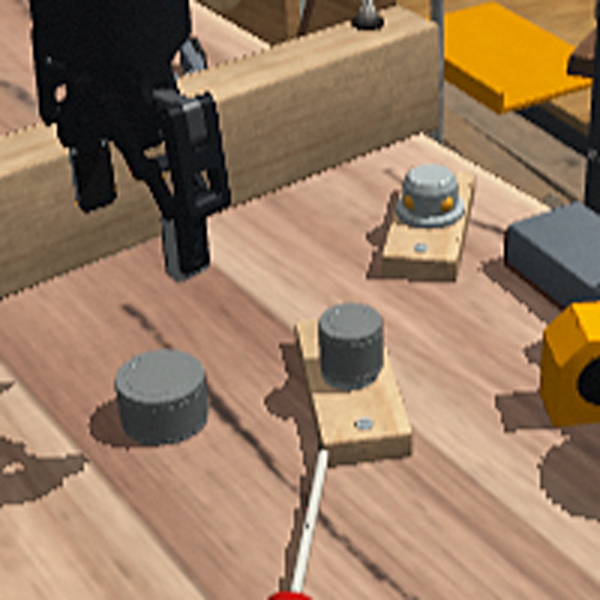

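The small cap sits on its stud (top at (351,322)). The large cap's top is at (162,372), as expected within about 2 mm. Going down on it.

Emit:
{"fn": "play_rows", "kwargs": {"rows": [[[0,0,0],[1.5,-0.5,10],0],[[0,0,0],[0,0,20],0],[[0,0,0],[0,0,22],0],[[0,0,0],[0,0,20],0],[[0,0,0],[0,0,15],0],[[0,0,0],[0,0,9],0],[[0,0,0],[0,0,5],0],[[0,0,0],[0,0,0],0],[[0,0,0],[0,0,0],0]]}}

```text
t: 15.35
tcp_pos: [0.4472, -0.3294, 0.0163]
tool_rot: [0.943, 0.334, 0.0, 0.0]
force: [-0.6, -0.1, -1.1]
finger_gap: 1.002
gripper_force: 0.0
```

Emit:
{"fn": "play_rows", "kwargs": {"rows": [[[0,0,0],[0,0,0],0.9],[[0,0,0],[0,0,0],0.9],[[0,0,0],[0,0,0],0.9],[[0,0,0],[0,0,0],0.9],[[0,0,0],[0,0,0],0.9],[[0,0,0],[0,0,0],0.9]]}}

```text
t: 15.85
tcp_pos: [0.4471, -0.3298, 0.0177]
tool_rot: [0.943, 0.334, 0.0, 0.001]
force: [0.3, 1.4, 4.4]
finger_gap: 0.583
gripper_force: 61.8
```

Emit:
{"fn": "play_rows", "kwargs": {"rows": [[[0,0,0],[0,0,0],0],[[0,0,0],[0,0,0],0],[[0,0,0],[0,0,0],0],[[0,0,0],[0,0,0],0],[[0,0,0],[0,0,0],0]]}}

```text
t: 16.27
tcp_pos: [0.4466, -0.3293, 0.0162]
tool_rot: [0.943, 0.334, -0.0, -0.0]
force: [-0.0, -0.3, -0.0]
finger_gap: 0.999
gripper_force: 0.0
```

Emit:
{"fn": "play_rows", "kwargs": {"rows": [[[0,0,-7],[0,0,0],0],[[0,0,-7],[0,0,0],0],[[0,0,-7],[0,0,0],0],[[0,0,-7],[0,0,0],0],[[0,0,-7],[0,0,0],0],[[0,0,-7],[0,0,0],0],[[0,0,-7],[0,0,0],0],[[0,0,-7],[0,0,0],0],[[0,0,-7],[0,0,0],0],[[0,0,-7],[0,0,0],0],[[0,0,-7],[0,0,0],0],[[0,0,-7],[0,0,0],0]]}}

```text
t: 17.27
tcp_pos: [0.4466, -0.3292, 0.0161]
tool_rot: [0.474, 0.88, 0.0, -0.0]
force: [0.4, -0.6, -0.5]
finger_gap: 1.003
gripper_force: 0.0
```

Emit:
{"fn": "play_rows", "kwargs": {"rows": [[[0,0,-6],[0,0,0],0],[[0,0,0],[0,0,0],0],[[0,0,0],[0,0,0],0],[[0,0,0],[0,0,0],0.9],[[0,0,0],[0,0,0],0.9],[[0,0,0],[0,0,0],0.9],[[0,0,0],[0,0,0],0.9],[[0,0,0],[0,0,0],0.9],[[0,0,0],[0,0,0],0.9]]}}

```text
t: 18.02
tcp_pos: [0.4467, -0.3294, 0.0168]
tool_rot: [0.431, 0.902, -0.0, 0.0]
force: [-0.4, 0.3, 5.9]
finger_gap: 0.581
gripper_force: 62.3
```

```bash
python3 - <<'E'
from h import *
go((.447,-.329,.14),(.54,-.20,.14),(.6096,-.1348,.09))
E
```

```text
t 18.02 tcp [ 0.4467 -0.3294  0.0168] yaw 38.98 F [-0.4  0.3  5.9] gap 0.581
 tool z [ 3.e-04 -3.e-04 -1.e+00]
[ 1.000e-01  4.000e-01 -1.232e+02]
[ 41.8 153.4  -0. ]
[ 6.9 95.1 50. ]
```

Emit:
{"fn": "play_rows", "kwargs": {"rows": [[[0,0,0],[0,0,-15],0.9],[[0,0,0],[0,0,-25],0.9],[[0,0,0],[0,0,-25],0.9],[[0,0,0],[0,0,-15],0.9],[[0,0,0],[4,20,0],0.9],[[0,0,0],[7,35,0],0.9],[[0,0,0],[7,36,0],0.9],[[0,0,0],[7,36,0],0.9],[[0,0,0],[7,36,0],0.9],[[0,0,0],[7,35,0],0.9],[[0,0,0],[6,30,0],0.9],[[0,0,0],[4,20,0],0.9]]}}

```text
t: 19.02
tcp_pos: [0.6101, -0.1322, 0.0958]
tool_rot: [0.43, 0.903, 0.0, 0.0]
force: [0.1, -0.4, -0.2]
finger_gap: 0.58
gripper_force: 62.3
```

Emit:
{"fn": "play_rows", "kwargs": {"rows": [[[0,0,0],[0,0,0],0.9],[[0,0,0],[0,0,0],0.9],[[0,0,0],[0,0,0],0.9]]}}

```text
t: 19.27
tcp_pos: [0.6077, -0.1353, 0.0957]
tool_rot: [0.43, 0.903, -0.0, -0.001]
force: [0.4, -0.7, -1.1]
finger_gap: 0.582
gripper_force: 62.3
```

```bash
python3 - <<'E'
from h import *
go((.6096,-.1348,.0665))
p,d=snapshot('side');cv2.imwrite('pics/s5.png',cv2.resize(p[120:260,210:370],None,fx=4,fy=4,interpolation=cv2.INTER_CUBIC)[:,:,::-1])
s=sense()['tcp_pos'];print([((u-210)*4,(v-120)*4) for u,v in(proj('side',s-[0,0,.0167]),proj('side',(.6096,-.1348,.048)),proj('side',(.6096,-.1348,.024)))])
E
```

```text
t 19.27 tcp [ 0.6077 -0.1353  0.0957] yaw 39.01 F [ 0.4 -0.7 -1.1] gap 0.582
 tool z [-1.5e-03  1.0e-04 -1.0e+00]
[-0.8  1.8 29.2]
[(np.float64(327.7153582615456), np.float64(218.253123288177)), (np.float64(331.52049439168104), np.float64(271.829886565733)), (np.float64(331.3737978822619), np.float64(312.5110274677113))]
```

View pics/s5.png

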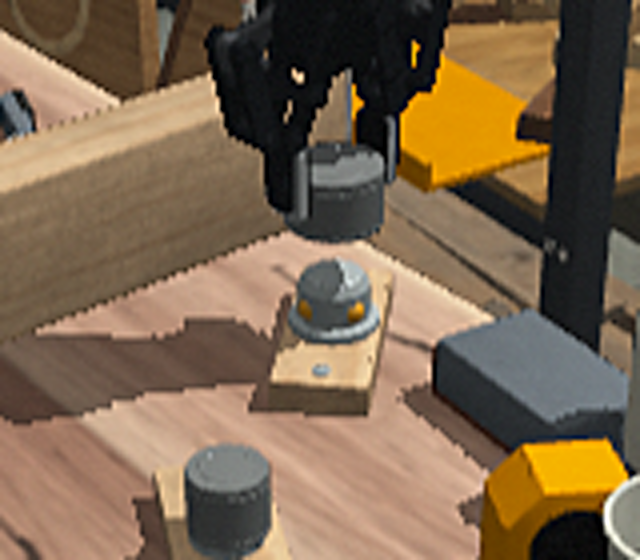

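The held cap's rim centre is near crop (336,218) and the large stud's axis near (335,272), so they are almost aligned. Lowering to the stud top.

Emit:
{"fn": "play_rows", "kwargs": {"rows": [[[0,0,0],[0,0.6,8],0.9],[[0,0,0],[0,0,12],0.9],[[0,0,0],[0,0,8],0.9],[[0,0,0],[0,0,3],0.9],[[0,0,0],[0,0,1],0.9],[[0,0,0],[0,0,0],0.9],[[0,0,0],[0,0,0],0.9]]}}

```text
t: 19.9
tcp_pos: [0.6091, -0.1349, 0.0642]
tool_rot: [0.431, 0.903, -0.0, 0.0]
force: [-0.9, 0.1, -0.3]
finger_gap: 0.583
gripper_force: 62.3
```

Emit:
{"fn": "play_rows", "kwargs": {"rows": [[[0,0,0],[0,0,1.5],0.9],[[0,0,0],[0,0,1.5],0.9],[[0,0,0],[0,0,0],0.9],[[0,0,0],[0,0,0],0.9]]}}

```text
t: 20.23
tcp_pos: [0.609, -0.1347, 0.0614]
tool_rot: [0.43, 0.903, -0.0, 0.0]
force: [0.2, -0.4, -0.2]
finger_gap: 0.582
gripper_force: 62.3
```

Emit:
{"fn": "play_rows", "kwargs": {"rows": [[[0,0,0],[0,0,1],0.9],[[0,0,0],[0,0,1],0.9],[[0,0,0],[0,0,0],0.9],[[0,0,0],[0,0,0],0.9]]}}

```text
t: 20.57
tcp_pos: [0.6089, -0.1344, 0.0595]
tool_rot: [0.431, 0.903, 0.0, -0.0]
force: [-0.6, 1.8, 1.7]
finger_gap: 0.577
gripper_force: 62.6
```

Emit:
{"fn": "play_rows", "kwargs": {"rows": [[[0,0,0],[0,0,1],0.9],[[0,0,0],[0,0,1],0.9],[[0,0,0],[0,0,0],0.9],[[0,0,0],[0,0,0],0.9]]}}

```text
t: 20.9
tcp_pos: [0.6083, -0.1337, 0.057]
tool_rot: [0.431, 0.903, 0.0, -0.001]
force: [-0.5, 4.5, 1.0]
finger_gap: 0.577
gripper_force: 62.5
```

Emit:
{"fn": "play_rows", "kwargs": {"rows": [[[0,0,0],[1.2,0.6,0],0.9],[[0,0,0],[0,0,1],0.9],[[0,0,0],[0,0,1],0.9],[[0,0,0],[0,0,0],0.9],[[0,0,0],[0,0,0],0.9]]}}

```text
t: 21.32
tcp_pos: [0.6083, -0.1333, 0.0549]
tool_rot: [0.43, 0.903, -0.0, -0.001]
force: [-0.8, 2.2, -0.9]
finger_gap: 0.577
gripper_force: 62.4
```

Emit:
{"fn": "play_rows", "kwargs": {"rows": [[[0,0,0],[0,0,1],0.9],[[0,0,0],[0,0,1],0.9],[[0,0,0],[0,0,1],0.9],[[0,0,0],[0,0,0],0.9],[[0,0,0],[0,0,0],0.9]]}}

```text
t: 21.73
tcp_pos: [0.6085, -0.1332, 0.0524]
tool_rot: [0.431, 0.903, 0.0, -0.0]
force: [-2.7, 2.9, 2.7]
finger_gap: 0.58
gripper_force: 62.7
```

Emit:
{"fn": "play_rows", "kwargs": {"rows": [[[0,0,0],[0.7,0,1],0.9],[[0,0,0],[0,0,1],0.9],[[0,0,0],[0,0,1],0.9],[[0,0,0],[0,0,1],0.9],[[0,0,0],[0,0,0],0.9],[[0,0,0],[0,0,0],0.9]]}}

```text
t: 22.23
tcp_pos: [0.6086, -0.133, 0.0495]
tool_rot: [0.43, 0.903, 0.0, 0.001]
force: [-2.1, 2.8, 7.0]
finger_gap: 0.578
gripper_force: 63.2
```

Emit:
{"fn": "play_rows", "kwargs": {"rows": [[[0,0,0],[0,0,1],0.9],[[0,0,0],[0,0,1],0.9],[[0,0,0],[0,0,1],0.9],[[0,0,0],[0,0,1],0.9],[[0,0,0],[0,0,0],0.9],[[0,0,0],[0,0,0],0.9]]}}

```text
t: 22.73
tcp_pos: [0.6078, -0.1325, 0.0426]
tool_rot: [0.431, 0.903, 0.0, -0.001]
force: [0.5, 4.4, -10.1]
finger_gap: 0.583
gripper_force: 63.6
```

Clicked and drawing down. Continue to the hard stop.

Emit:
{"fn": "play_rows", "kwargs": {"rows": [[[0,0,0],[0,0,1],0.9],[[0,0,0],[0,0,1],0.9],[[0,0,0],[0,0,1],0.9],[[0,0,0],[0,0,0],0.9],[[0,0,0],[0,0,0],0.9]]}}

```text
t: 23.15
tcp_pos: [0.6082, -0.1331, 0.0415]
tool_rot: [0.43, 0.903, -0.0, 0.0]
force: [-1.4, 2.4, -4.3]
finger_gap: 0.577
gripper_force: 64.2
```

Emit:
{"fn": "play_rows", "kwargs": {"rows": [[[0,0,0],[0,0,1],0.9],[[0,0,0],[0,0,0],0.9],[[0,0,0],[0,0,0],0.9]]}}

```text
t: 23.4
tcp_pos: [0.6084, -0.1331, 0.0408]
tool_rot: [0.43, 0.903, -0.0, 0.0]
force: [-2.8, 2.1, 0.9]
finger_gap: 0.576
gripper_force: 64.6
```

Emit:
{"fn": "play_rows", "kwargs": {"rows": [[[0,0,0],[0,0,1],0.9],[[0,0,0],[0,0,0.6],0.9],[[0,0,0],[0,0,0],0.9],[[0,0,0],[0,0,0],0.9]]}}

```text
t: 23.73
tcp_pos: [0.6084, -0.1331, 0.0408]
tool_rot: [0.43, 0.903, -0.0, 0.0]
force: [-4.4, 2.3, 10.3]
finger_gap: 0.581
gripper_force: 65.6
```

Emit:
{"fn": "play_rows", "kwargs": {"rows": [[[0,0,0],[0,0,0],0.9],[[0,0,0],[0,0,0],0.9],[[0,0,0],[0,0,0],0.9],[[0,0,0],[0,0,0],0.9]]}}

```text
t: 24.07
tcp_pos: [0.6084, -0.1331, 0.0408]
tool_rot: [0.43, 0.903, -0.0, 0.0]
force: [-4.2, 3.2, 10.3]
finger_gap: 0.574
gripper_force: 65.6
```

Emit:
{"fn": "play_rows", "kwargs": {"rows": [[[0,0,0],[0.6,-0.1,0],0.9],[[0,0,0],[0,0,0],0.9],[[0,0,0],[0,0,0],0.9],[[0,0,0],[0,0,0],0.9],[[0,0,0],[0,0,0],0.9]]}}

```text
t: 24.48
tcp_pos: [0.6084, -0.1331, 0.0408]
tool_rot: [0.43, 0.903, -0.0, 0.001]
force: [-3.5, 0.7, 9.8]
finger_gap: 0.58
gripper_force: 65.4
```

```bash
python3 - <<'E'
from h import *
p,d=snapshot('side');cv2.imwrite('pics/s6.png',cv2.resize(p[120:290,210:370],None,fx=3.5,fy=3.5,interpolation=cv2.INTER_CUBIC)[:,:,::-1])
go((.6084,-.1331,.0408))
E
```

```text
t 24.53 tcp [ 0.6084 -0.1331  0.0408] yaw 39.02 F [-3.   1.5  9.1] gap 0.578
 tool z [ 0.0017 -0.0014 -1.    ]
[0. 0. 0.]
```

View pics/s6.png

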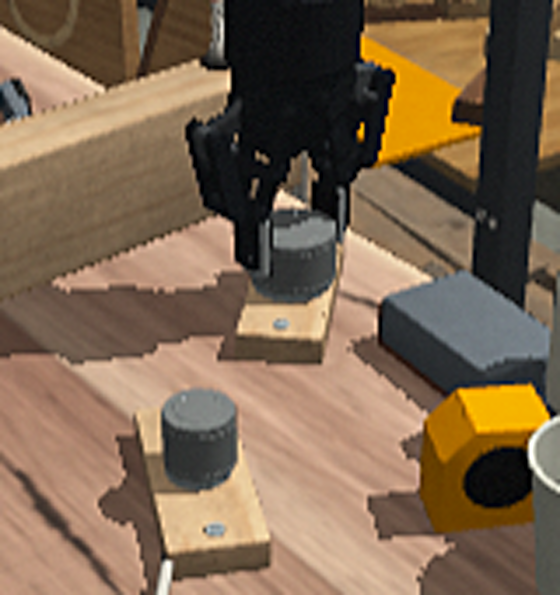

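Both caps are down on their flanges: the small one released at (200,437), the large one held at (295,255) with a push of about 10 N.

```bash
python3 -c "
from station import *
print(sign_off())"
```

```text
the job is handed in; nothing more can be done
None
```

I pressed both caps home and handed the job in at about 24.5 s: the small cap is released, and the large one is still gripped and held down at about 10 N (last readings 9.1–10.3 N).

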